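Free the jammed beaker from its cooling jug and stand it on the stirrer

TASK

The white plastic beaker has jammed in the steel cooling jug that leans in the angled stand. Work the beaker free, leaving the jug seated in the stand, and set the beaker down gently and upright in the middle of the magnetic stirrer's plate. Do not disturb the bottles and the vial rack.

Things in the scene. Friction and masses are not known exactly. Their poses are not given: they have to be found in the camera images.
- beaker: White plastic beaker, 132 mm tall (sizes in mm), open at the top; 0.12 to 0.18 kg. Origin: centre of its underside; z: its axis, towards the mouth. Outside: a solid foot 60 across and 18 high, above it a wall tapering from 61 to 69 across, at the top a rolled rim 78 across and 12 high. Inside it is 62 across at the rim, down to the floor 18 above the origin. It starts fully down in the jug, leaning with it.
- beaker_rim (a point): Centre of the beaker's mouth, level with the top of the rim (on the beaker's axis, 132 mm from its origin); axes as the beaker's. The rim is 8 mm thick (31 to 39 mm from the axis, wall below it 4 mm) and can be pinched anywhere round it, one finger inside; it starts 36 mm above the jug's edge, measured along the axis.
- jug: Steel jug, 84 mm across, 100 mm high, wall and floor 4 mm, strap handle on its -x side (out to 74 mm from the axis); loose, 0.5 to 0.63 kg. Origin: centre of its underside; z: its axis. It sits by its weight in the stand's sleeve, leaning 30 deg; its handle in the sleeve's slot lets it turn only about 4 deg.
- seat_ring (a point): Centre of the rubber seat ring inside the jug, 16 mm above the jug's origin, where it grips the beaker's foot: 11 to 22 N against a straight pull over about the first 15 mm of travel, more than the jug weighs, so the jug comes along. Friction opposes the sliding: while the beaker is being turned, 3 to 7 N raise it (at most about 6 mm per radian of turning, to and fro is fine). Above that it slides freely.
- stand_seat (a point): Where the jug's origin belongs: centre of the sleeve's floor in the aluminium stand (fixed; base 190 x 130 mm, sleeve about 100 mm square, 66 mm deep). Axes of the stand: z up, -x the side the sleeve and jug lean to (mouth towards the robot's side).
- stirrer_top (a point): Centre of the stirrer's round plate, on its top face, 70 mm above the bench; plate 128 mm across; axes as the stirrer's.
- stirrer: White magnetic stirrer, fixed, 210 x 150 mm, 70 mm high to the plate. Origin: centre of its underside; -x: its front with two knobs. It stands to one side of the robot's x axis and the stand to the other; which is on which side varies.
- amber_bottle: Amber glass bottle, 86 mm across, 180 mm tall, a bystander between stand and stirrer, beyond the vial rack. Origin: centre of its underside; z up.
- clear_bottle: Clear bottle with a blue cap, 70 mm across, 145 mm tall, a bystander at the far left (+y). Origin: centre of its underside; z up.
- vial_rack: Small grey rack with sample vials, 110 x 56 mm, 42 mm high, loose, a bystander between stand and stirrer. Origin: centre of its underside; long side along its x.
Mind the look-alikes: they are no part of the job. Of the things that look like the part that bears stand_seat, take the one that is farthest to the robot's left at the start.

How it is judged (in metres and radians):
On the way:
1. the beaker has been drawn clear of the jug, which is still seated in the stand (distance between beaker and jug above 0.11 m and distance between jug and stand_seat below 0.01 m), for 0.1 s.
At the end, for the whole second after the job is handed in: The beaker stands upright (within 3.5 deg) and at rest on the stirrer's plate, its axis within 25 mm of the plate's centre; the jug is in the stand, within 10 mm of its seat; bottles and vial rack have not moved more than 20 mm (horizontal distance between beaker and stirrer_top below 0.025 m and z of beaker in the frame of stirrer_top between -0.004 and 0.004 m and angle between beaker's own z axis and vertical below 0.06 rad and linear speed of beaker below 0.02 m/s and distance between jug and stand_seat below 0.01 m and distance of each of amber_bottle, clear_bottle, vial_rack from where it was at the start of the episode below 0.02 m); the robot touches nothing.
It fails at once if the jug is pulled more than 15 mm up out of its seat (distance between jug and stand_seat above 0.015 m).
It fails at once if the beaker is pressed down hard (over 60 N on the stirrer) (contact force between beaker and stirrer above 60 N).
It fails at once if a bottle or the vial rack is moved more than 20 mm (distance of any of amber_bottle, clear_bottle, vial_rack from where it was at the start of the episode above 0.02 m).
It fails at once if the beaker drops or is thrust onto the stirrer: faster than 0.35 m/s within 20 mm above the plate (linear speed of beaker above 0.35 m/s and horizontal distance between beaker and stirrer_top below 0.07 m and z of beaker in the frame of stirrer_top below 0.02 m).
It also fails if it takes over 58 s, if anything falls off the work surface, if the arm or the gripper's body presses on something with over 40 N, if the wrist force passes 120 N, or if a joint passes its speed limit or range.

ROBOT

A 6-joint arm with a two-finger parallel gripper is mounted at the origin on the work surface. World frame = base frame: x ahead of the robot, y to its left, z up, the work surface at z = 0. Lengths are in mm, angles in degrees, forces in N, time in s.
With the tool pointing down it reaches from about 300 to 850 mm from the base axis. Payload 4.2 kg.
Tool frame: the origin (TCP) lies at the very end of the fingers, on their centre line; the grasp point (between the pads) lies 19 mm behind it (env.grasp_offset is the distance from the TCP to the grasp point, in mm); z points along the fingers, y is the line along which they close (so a half turn about z gives the same grasp; the last joint's range is limited). The gripper opens to 91 mm and grips with 3 to 60 N. Pads are 32 mm wide; open, the fingers measure 118 mm over their backs; the gripper's body (76 mm by 178 mm) begins 60 mm behind the grasp point.
Start: joints at [-67.838, 18.312, 89.639, -0, 72.044, -1.146], TCP at [227.516, -528.09, 213.976] pointing down, gripper open.
Joint ranges: [-177.97, 177.97], [-48.28, 115.42], [12.27, 149.76], [-77.06, 257.06], [2.81, 150.46], [-146.56, 146.56]. Speed limits (degrees/s): [147.25, 147.25, 180, 180, 180, 180].

INTERFACE

Orientations are given as [roll, pitch, yaw] about the fixed x, y, z axes, in that order (R = Rz(yaw) Ry(pitch) Rx(roll)).
In Python, from workcell import env gives the robot as it stands. The module is installed in compiled form; this text tells all that it offers.
- The arm moves only by the tool send_rows, never from a script. Its argument "motion" is a list of rows, each an object of numbers: "tx", "ty", "tz": the shift along the tool's x, y, z in units of 500 mm (1.0 is 500 mm); "rx", "ry", "rz": the turn, a rotation vector about the tool's x, y, z in units of 30 degrees (1.0 is 30 degrees); "gripper": the closure, from -1 (fully open) to 1 (shut). In form: [{"tx": .., "ty": .., "tz": .., "rx": .., "ry": .., "rz": .., "gripper": ..}, ...]. A call has 1 to 12 rows; each row shifts and turns the commanded pose from where the row before left it, along the tool's axes as they then stand; what a row does not reach is not made up. A row lasts 1/8 s, in which the tool goes at most 62.5 mm and 10.7 degrees, less where a joint would pass 70% of its speed; a pose out of reach is approached as far as the arm can. A call with a number of a shift or a turn outside -1 to 1 is refused whole. A call with a gripper value outside its range is refused whole. The fingers move at their own pace and stop on an object; "grip_force" is the grip in N (left out, the last holds). Time passes only in rows, so rows that do not move let the fingers close. It gives the time, the measured TCP pose, the force, the opening and the grip force at its end, in the units of the state.
- env.state(): the state, without advancing time (a new reading comes with each control period).
- env.grab_frame(name): name is "scene" or "top"; returns a dict with "frame" (420x560x3 uint8, red, green, blue), "vertical_fov" (degrees; the focal length in pixels is half the picture's height over the tangent of half this angle, whatever the lens; pixels are square), "cx", "cy" (the principal point, pixels), "k1" (the pictures are not rectified: a ray, as slopes to the right and down, at radius r is drawn at 1 + k1 r^2 times it, then the intrinsics apply), "rvec" (rotation vector, rad) and "tvec" (3), from world to camera coordinates, as OpenCV has them. Camera axes: x right, y down, z forward; pixel columns grow to the right and rows downward; lengths in mm; the calibration is good to about 2 mm. A picture is of the moment at which its call begins. There is no depth.
- env.job_done(): hands the job in; it is judged then, once.
The state is a dict: "time_s": time; "qpos": joint angles; "qvel": joint speeds; "effort": joint torques, N m; "ee_pos": TCP position; "ee_rot": TCP orientation; "force": force on the tool from outside, world axes, zero at the start; "torque": the same for the moment, N m; "gripper_width": finger opening in mm; "gripper_force": force on a finger pad.
Only numpy, scipy, OpenCV 4.12 (cv2) and the standard library are available. Lean on these libraries where they do the work, as an engineer would, in place of code of your own. Each camera call takes 0.05 s, during which the arm holds its last target. There are 200 camera calls.

## Working session

There is one attempt and no reset: what is moved stays moved. The work goes in short steps, Python scripts to look and compute and a tool call to move; the robot and the scene stay as the last step left them, time stands still between calls to the robot, and variables do not carry over. Pictures are saved under pics/ and viewed, at most 10 in all, crops included, and the job is handed in when it is done.

Besides the shell and the picture viewer there is one more tool, called after ">>>" as name([rows], argument=value, ...), one row to a line, values as JSON. send_rows: Moves the arm, as the interface text tells. Shifts and turns lie within -1 to 1; 1 stands for 500 mm of shift or 30 degrees of turn. Its arguments: {"type":"object","properties":{"motion":{"type":"array"},"grip_force":{"type":"number"}},"required":["motion"]}

```bash
mkdir -p pics; cat > h.py <<'E'
import numpy as np, cv2, pickle
from scipy.spatial.transform import Rotation as R
from workcell import env
def grab(n,fn=None):
    d=env.grab_frame(n)
    pickle.dump(d,open(f'{n}.pkl','wb'))
    if fn: cv2.imwrite('pics/'+fn,d['frame'][:,:,::-1])
    return d
def load(n): return pickle.load(open(f'{n}.pkl','rb'))
def cam(d):
    h=d['frame'].shape[0]; f=h/2/np.tan(np.radians(d['vertical_fov'])/2)
    return np.array([[f,0,d['cx']],[0,f,d['cy']],[0,0,1.]]),np.array([d['k1'],0,0,0.])
def proj(d,P):
    K,D=cam(d); return cv2.projectPoints(np.array(P,float).reshape(-1,1,3),np.array(d['rvec'],float),np.array(d['tvec'],float),K,D)[0][:,0]
def ray(d,uv):
    K,D=cam(d); s=cv2.undistortPoints(np.array(uv,float).reshape(-1,1,2),K,D)[:,0]
    Rm=cv2.Rodrigues(np.array(d['rvec'],float))[0]; o=-Rm.T@np.array(d['tvec'],float)
    return o,np.c_[s,np.ones(len(s))]@Rm
def atz(d,uv,z):
    o,r=ray(d,uv); return o+r*((z-o[2])/r[:,2])[:,None]
E
python3 - <<'E'
from h import *
for n in('scene','top'):
    d=grab(n,n+'0.png'); o,_=ray(d,[[280,210]]); print(n,o,d['vertical_fov'],d['k1'],atz(d,[[280,210]],0))
print(env.state(),env.grasp_offset)
E
```

```text
scene [ 847.28048634 -338.56027755  884.33878963] 51.61471883084387 -0.04302355408799321 [[ 4.45455293e+02  1.60728713e+02 -1.13686838e-13]]
top [ 249.79812773   85.6488656  1438.93584095] 44.07535157205063 -0.140764752967828 [[537.86378247  55.54226029   0.        ]]
{'time_s': 0.1, 'qpos': array([-6.78393346e+01,  1.83478998e+01,  8.96977928e+01, -1.34735520e-04,
        7.20436568e+01, -1.14491207e+00]), 'qvel': array([ 0.10026527, -0.12808125, -0.17608141,  0.05841642,  0.01265852,
        0.0919776 ]), 'effort': array([ 5.97638591e-04, -4.13333416e+01, -2.32509416e+01,  7.28709321e-02,
        4.21820325e-02, -7.03099113e-05]), 'ee_pos': array([ 227.33460533, -527.67608446,  213.21613348]), 'ee_rot': array([-1.79910666e+02, -1.65722286e-03,  2.33056178e+01]), 'force': array([ 0.25483912, -0.08151363,  0.09387872]), 'torque': array([0.05706919, 0.02036537, 0.00694597]), 'gripper_force': 0.0, 'gripper_width': 91.26107337854445} 18.8
```

View pics/scene0.png

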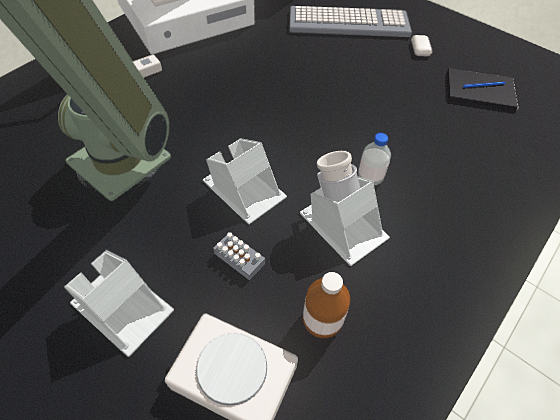

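View pics/top0.png

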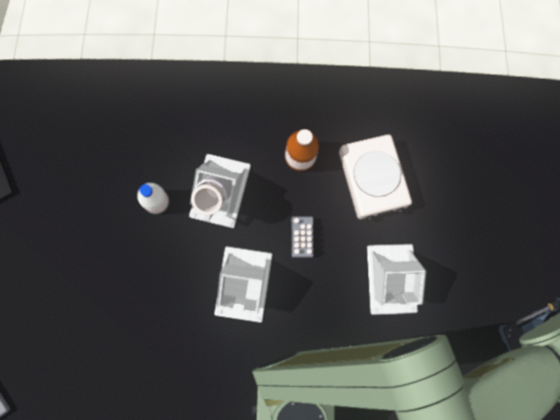

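The stand could be taken for any of three. In the top view they are at (219,190), (244,285) and (396,280); in the scene view at (345,220), (245,180) and (120,300). The one at top (219,190) is farthest left and holds the jug and beaker. The stirrer plate is at top (378,174) and scene (232,368). Next, one close crop to check and measure.

```bash
python3 - <<'E'
from h import *
a=load('scene')['frame'][140:270,290:400,::-1]; b=load('top')['frame'][145:235,180:260,::-1]
a=cv2.resize(a,None,fx=4.5,fy=4.5,interpolation=cv2.INTER_CUBIC); b=cv2.resize(b,None,fx=3.8,fy=3.8,interpolation=cv2.INTER_CUBIC)
c=np.zeros((585,800,3),np.uint8); c[:,:495]=a[:585]; c[:342,496:800]=b[:342]; cv2.imwrite('pics/crop1.png',c)
# stirrer plate: from both views at z=70
for n,uv in(('top',[[378,174]]),('scene',[[232,368]])): print(n,atz(load(n),uv,70))
E
```

```text
top [[ 633.9213519  -210.48680619   70.        ]]
scene [[ 643.17064708 -210.33844496   70.        ]]
```

View pics/crop1.png

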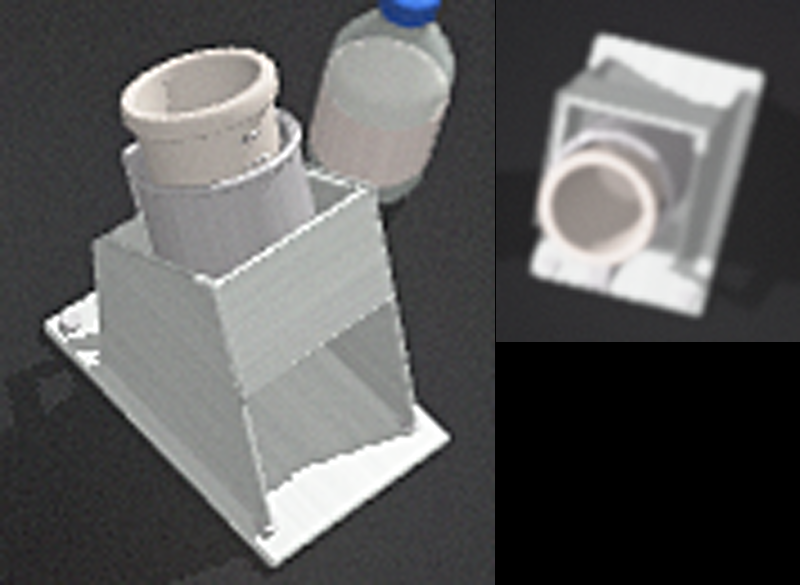

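The crop shows the beaker seated in the jug, in a stand whose slot side faces the robot. The rim mouth is at scene (334,159) and top (206,199). Now I'll fit the rim centre, lean direction and plate from both views.

```bash
python3 - <<'E'
from h import *
from scipy.optimize import least_squares
S,T=load('scene'),load('top')
sc=lambda p:np.array(p,float)/4.5+[290,140]-.4
tc=lambda p:(np.array(p,float)-[496,0])/3.8+[180,145]-.4
bs=sc([[275,567],[450,437],[45,325]]); bt=tc([[600,35],[765,75],[703,315],[530,272]])
for z in(4,8):
  a=atz(S,bs,z);b=atz(T,bt,z); print(z,a[:,:2].round(),b[:,:2].round())
b=atz(T,bt,6)[:,:2]; a=atz(S,bs,6)[:,:2]
# long side directions (toward robot)
for v in(b[3]-b[0],b[2]-b[1],a[2]-a[0]): print('lean dir deg',np.degrees(np.arctan2(v[1],v[0])),np.linalg.norm(v))
E
cat > fit.py <<'E'
from h import *
from scipy.optimize import least_squares
S,T=load('scene'),load('top')
# plate: ellipse from grey-blob threshold
for n,d,(u,v) in(('scene',S,(232,368)),('top',T,(378,174))):
    f=d['frame'].astype(int); g=f.sum(2)/3; sat=f[:,:,0]-f[:,:,2]
    print(n,f[v,u],[list(f[v,x]) for x in range(u-50,u+51,10)])
E
python3 fit.py
```

```text
4 [[672. 145.]
 [698. 272.]
 [488. 186.]] [[695. 271.]
 [668. 144.]
 [483. 183.]
 [511. 313.]]
8 [[673. 143.]
 [699. 269.]
 [489. 184.]] [[694. 270.]
 [667. 144.]
 [482. 183.]
 [510. 312.]]
lean dir deg 167.28780467702654 188.94410031368966
lean dir deg 168.2396645188392 188.7383129626683
lean dir deg 167.40734706985208 188.56975035029646
scene [230 234 231] [[np.int64(243), np.int64(236), np.int64(233)], [np.int64(242), np.int64(237), np.int64(231)], [np.int64(230), np.int64(233), np.int64(231)], [np.int64(231), np.int64(236), np.int64(233)], [np.int64(232), np.int64(233), np.int64(230)], [np.int64(230), np.int64(234), np.int64(231)], [np.int64(234), np.int64(238), np.int64(235)], [np.int64(230), np.int64(231), np.int64(228)], [np.int64(233), np.int64(235), np.int64(232)], [np.int64(244), np.int64(240), np.int64(235)], [np.int64(243), np.int64(237), np.int64(233)]]
top [240 241 240] [[np.int64(55), np.int64(51), np.int64(53)], [np.int64(58), np.int64(55), np.int64(57)], [np.int64(237), np.int64(231), np.int64(227)], [np.int64(240), np.int64(241), np.int64(240)], [np.int64(240), np.int64(240), np.int64(239)], [np.int64(240), np.int64(241), np.int64(240)], [np.int64(240), np.int64(241), np.int64(240)], [np.int64(236), np.int64(237), np.int64(236)], [np.int64(53), np.int64(51), np.int64(50)], [np.int64(55), np.int64(54), np.int64(55)], [np.int64(48), np.int64(47), np.int64(49)]]
```

```bash
cat > fit.py <<'E'
from h import *
from scipy.optimize import least_squares
S,T=load('scene'),load('top')
for n,d,(u,v) in(('scene',S,(232,368)),('top',T,(378,174))):
    f=cv2.GaussianBlur(d['frame'],(3,3),0).astype(int); m=((f.sum(2)>600)&(f[:,:,0]-f[:,:,2]<3)).astype(np.uint8)
    m=cv2.morphologyEx(m,cv2.MORPH_OPEN,np.ones((5,5),np.uint8))
    l=cv2.connectedComponentsWithStats(m)[1]; c=cv2.findContours((l==l[v,u]).astype(np.uint8),0,1)[0][0][:,0].astype(float)
    def r(p):
        q=np.arange(0,2*np.pi,.05); return None
    P=atz(d,c,70)[:,:2]; (x,y),rad=cv2.minEnclosingCircle(P.astype(np.float32))
    A=np.c_[2*P,np.ones(len(P))]; s=np.linalg.lstsq(A,(P**2).sum(1),rcond=None)[0]
    print(n,'plate',s[:2],np.sqrt(s[2]+s[:2]@s[:2]),(x,y,rad))
sc=lambda p:np.array(p,float)/4.5+[290,140]-.4
tc=lambda p:(np.array(p,float)-[496,0])/3.8+[180,145]-.4
yaw=np.radians(-12.4); Rs=R.from_euler('z',yaw)*R.from_euler('y',-30,degrees=True)
q=np.linspace(0,2*np.pi,120,endpoint=False)
def circ(c,r,h=0): return c+Rs.apply(np.c_[r*np.cos(q),r*np.sin(q),h+0*q])
def ext(p): return np.array([p[:,0].min(),p[:,0].max(),p[:,1].min(),p[:,1].max()])
# observed extremes: outer rim (top: whole silhouette), scene silhouette left/right/top
to=[tc([538,0])[0],tc([657,0])[0],tc([0,148])[1],tc([0,265])[1]]
so=[sc([121,0])[0],sc([280,0])[0],sc([0,47])[1]]
def sil(d,c): return ext(np.r_[proj(d,circ(c,39)),proj(d,circ(c,39,-12))])
for w in((1,1),(1,0),(0,1)):
    r=least_squares(lambda c:np.r_[w[0]*(sil(S,c)[:3]-so),w[1]*(sil(T,c)-to)],[520,220,200]); print(w,r.x.round(1),r.fun.round(2))
E
python3 fit.py
```

```text
scene plate [ 640.20924744 -208.74688692] 62.368075564612845 (639.499267578125, -208.27874755859375, 63.859981536865234)
top plate [ 636.03025945 -206.72823662] 61.938182477101584 (635.7368774414062, -206.7427520751953, 63.614891052246094)
(1, 1) [523.1 245.4 177.3] [-0.52 -0.08  0.16 -0.38 -0.11 -0.49 -0.01]
(1, 0) [519.2 253.5 168.9] [-0. -0. -0. -0. -0.  0.  0.]
(0, 1) [525.8 246.6 162. ] [ 0.    0.    0.    0.05 -0.05 -0.05  0.05]
```

```bash
cat >> h.py <<'E'
def tool(h,lean,twist=0):  # tool pointing along heading h (deg), leaned outward by lean from down
    a,b=np.radians(h),np.radians(lean)
    z=np.array([np.sin(b)*np.cos(a),np.sin(b)*np.sin(a),-np.cos(b)]); y=np.array([np.cos(b)*np.cos(a),np.cos(b)*np.sin(a),np.sin(b)])
    return R.from_matrix(np.c_[np.cross(y,z),y,z])*R.from_euler('z',twist,degrees=True)
def rows(p0,R0,p1,R1,n):
    rv=(R0.inv()*R1).as_rotvec()/n; r=R.from_rotvec(rv)
    A=sum(((r**k).as_matrix() if k else np.eye(3)) for k in range(n)); t=np.linalg.solve(A,R0.inv().apply(np.array(p1)-p0))
    t3=np.round(t/500,4); r3=np.round(np.degrees(rv)/30,3); print(n,'x',t3,r3,'|t| mm',np.linalg.norm(t).round(1),'deg',np.degrees(np.linalg.norm(rv)).round(1))
    p,Q=np.array(p0,float),R0; z=[p[2]]
    for _ in range(n): p=p+Q.apply(t3*500); Q=Q*R.from_rotvec(np.radians(r3*30)); z.append(p[2])
    print(' end',p.round(1),'zmin',min(z)); return p,Q
def cur(): s=env.state(); return np.array(s['ee_pos']),R.from_euler('xyz',s['ee_rot'],degrees=True)
H=-12.4; RIM=np.array([523.1,245,177.3]); GR=tool(H,30); AX=-GR.as_matrix()[:,2]
E
python3 - <<'E'
from h import *
print(AX,RIM-24*AX,RIM+80*AX)
p,Q=cur()
p,Q=rows(p,Q,[280,-500,360],tool(-55,0),4)
p,Q=rows(p,Q,[450,0,380],tool(0,0),12)
p,Q=rows(p,Q,[450,260,320],tool(0,15),6)
p,Q=rows(p,Q,RIM+80*AX,GR,4)
E
```

```text
[-0.48833614  0.10736766  0.8660254 ] [534.82006734 242.42317607 156.51539031] [484.03310887 253.58941309 246.5820323 ]
4 x [ 0.0298 -0.0001 -0.0734] [-0.001 -0.    -0.097] |t| mm 39.6 deg 2.9
 end [ 280. -500.  360.] zmin 213.2161334839713
12 x [ 0.0898 -0.0175 -0.0033] [ 0.     0.    -0.153] |t| mm 45.8 deg 4.6
 end [4.500e+02 1.000e-01 3.797e+02] zmin 360.022224954728
6 x [ 0.0866 -0.0022  0.0198] [-0.083  0.     0.   ] |t| mm 44.5 deg 2.5
 end [449.8 259.9 320. ] zmin 320.00282147814653
4 x [-0.0014  0.0033  0.0406] [-0.125 -0.04   0.096] |t| mm 20.4 deg 4.9
 end [484.  253.6 246.5] zmin 246.53990423243596
```

>>> send_rows([
  {"tx":0.03,"ty":0,"tz":-0.0735,"rz":-0.097,"gripper":-1},
  {"tx":0.03,"ty":0,"tz":-0.0735,"rz":-0.097,"gripper":-1},
  {"tx":0.03,"ty":0,"tz":-0.0735,"rz":-0.097,"gripper":-1},
  {"tx":0.03,"ty":0,"tz":-0.0735,"rz":-0.097,"gripper":-1},
])

```text
invalid input at $.motion[0]: expected keys tx, ty, tz, rx, ry, rz, gripper
```

>>> send_rows([
  {"tx":0.09,"ty":-0.0175,"tz":-0.0033,"rz":-0.153},
  {"tx":0.09,"ty":-0.0175,"tz":-0.0033,"rz":-0.153},
  {"tx":0.09,"ty":-0.0175,"tz":-0.0033,"rz":-0.153},
  {"tx":0.09,"ty":-0.0175,"tz":-0.0033,"rz":-0.153},
  {"tx":0.09,"ty":-0.0175,"tz":-0.0033,"rz":-0.153},
  {"tx":0.09,"ty":-0.0175,"tz":-0.0033,"rz":-0.153},
  {"tx":0.09,"ty":-0.0175,"tz":-0.0033,"rz":-0.153},
  {"tx":0.09,"ty":-0.0175,"tz":-0.0033,"rz":-0.153},
  {"tx":0.09,"ty":-0.0175,"tz":-0.0033,"rz":-0.153},
  {"tx":0.09,"ty":-0.0175,"tz":-0.0033,"rz":-0.153},
  {"tx":0.09,"ty":-0.0175,"tz":-0.0033,"rz":-0.153},
  {"tx":0.09,"ty":-0.0175,"tz":-0.0033,"rz":-0.153},
])

```text
invalid input at $.motion[0]: expected keys tx, ty, tz, rx, ry, rz, gripper
```

>>> send_rows([
  {"tx":0.0866,"ty":-0.0022,"tz":0.02,"rx":-0.083},
  {"tx":0.0866,"ty":-0.0022,"tz":0.02,"rx":-0.083},
  {"tx":0.0866,"ty":-0.0022,"tz":0.02,"rx":-0.083},
  {"tx":0.0866,"ty":-0.0022,"tz":0.02,"rx":-0.083},
  {"tx":0.0866,"ty":-0.0022,"tz":0.02,"rx":-0.083},
  {"tx":0.0866,"ty":-0.0022,"tz":0.02,"rx":-0.083},
  {"tx":-0.0014,"ty":0.0033,"tz":0.04,"rx":-0.125,"ry":-0.04,"rz":0.096},
  {"tx":-0.0014,"ty":0.0033,"tz":0.04,"rx":-0.125,"ry":-0.04,"rz":0.096},
  {"tx":-0.0014,"ty":0.0033,"tz":0.04,"rx":-0.125,"ry":-0.04,"rz":0.096},
  {"tx":-0.0014,"ty":0.0033,"tz":0.04,"rx":-0.125,"ry":-0.04,"rz":0.096},
  {"tx":0},
])

```text
invalid input at $.motion[0]: expected keys tx, ty, tz, rx, ry, rz, gripper
```

```bash
cat > st.py <<'E'
from h import *
s=env.state(); p,Q=cur(); print(s['time_s'],'q',s['qpos'].round(1),'p',p.round(1),'F',s['force'].round(1),s['gripper_width'],s['gripper_force'])
print('tool-frame: rim rel',Q.inv().apply(RIM-p).round(1),'rot err to GR (tool)',np.degrees((Q.inv()*GR).as_rotvec()).round(2))
E
cat > look.py <<'E'
from h import *; import sys
d=grab('scene'); t=grab('top')
a=cv2.resize(d['frame'][100:240,270:410,::-1],(560,560),interpolation=cv2.INTER_CUBIC)
b=cv2.resize(t['frame'][150:240,170:250,::-1],(240,270),interpolation=cv2.INTER_CUBIC)
c=np.zeros((560,800,3),np.uint8); c[:,:560]=a; c[:270,560:]=b; cv2.imwrite('pics/'+sys.argv[1],c)
E
python3 st.py; python3 look.py c2.png
```

```text
0.1 q [-67.8  18.3  89.7  -0.   72.   -1.1] p [ 227.3 -527.7  213.2] F [ 0.3 -0.1  0.1] 91.26107337854445 0.0
tool-frame: rim rel [ 577.3 -592.6   36.9] rot err to GR (tool) [-27.78  14.16 -53.03]
```

View pics/c2.png

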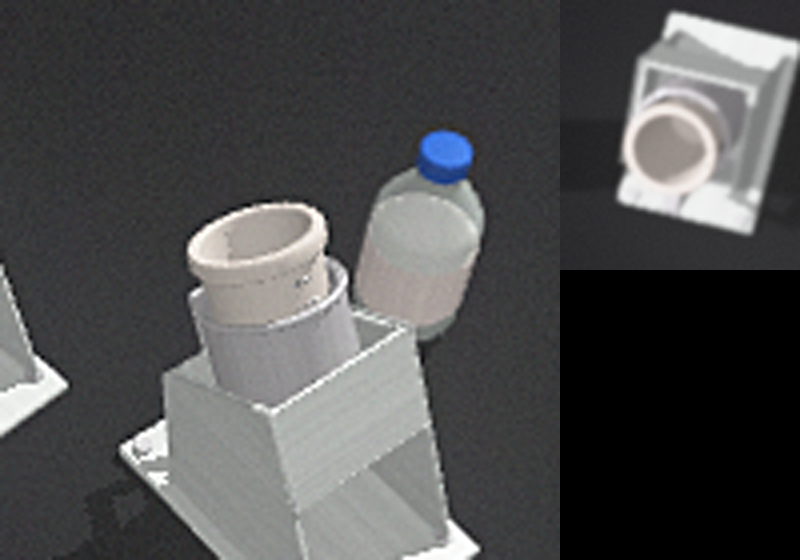

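The rows were refused because every key is required, so nothing moved; the picture shows the scene unchanged, with the rim at (258,245) in the crop. I'll resend with full keys.

>>> send_rows([
  {"tx":0.03,"ty":0,"tz":-0.0735,"rx":0,"ry":0,"rz":-0.097,"gripper":-1},
  {"tx":0.03,"ty":0,"tz":-0.0735,"rx":0,"ry":0,"rz":-0.097,"gripper":-1},
  {"tx":0.03,"ty":0,"tz":-0.0735,"rx":0,"ry":0,"rz":-0.097,"gripper":-1},
  {"tx":0.03,"ty":0,"tz":-0.0735,"rx":0,"ry":0,"rz":-0.097,"gripper":-1},
])

```text
time_s: 0.7
ee_pos: [280.9, -499.9, 361.9]
ee_rot: [-180.0, -0.0, 35.0]
force: [0.7, -0.3, -0.5]
gripper_width: 91.4
gripper_force: 0.0
```

>>> send_rows([
  {"tx":0.09,"ty":-0.0175,"tz":-0.0033,"rx":0,"ry":0,"rz":-0.153,"gripper":-1},
  {"tx":0.09,"ty":-0.0175,"tz":-0.0033,"rx":0,"ry":0,"rz":-0.153,"gripper":-1},
  {"tx":0.09,"ty":-0.0175,"tz":-0.0033,"rx":0,"ry":0,"rz":-0.153,"gripper":-1},
  {"tx":0.09,"ty":-0.0175,"tz":-0.0033,"rx":0,"ry":0,"rz":-0.153,"gripper":-1},
  {"tx":0.09,"ty":-0.0175,"tz":-0.0033,"rx":0,"ry":0,"rz":-0.153,"gripper":-1},
  {"tx":0.09,"ty":-0.0175,"tz":-0.0033,"rx":0,"ry":0,"rz":-0.153,"gripper":-1},
  {"tx":0.09,"ty":-0.0175,"tz":-0.0033,"rx":0,"ry":0,"rz":-0.153,"gripper":-1},
  {"tx":0.09,"ty":-0.0175,"tz":-0.0033,"rx":0,"ry":0,"rz":-0.153,"gripper":-1},
  {"tx":0.09,"ty":-0.0175,"tz":-0.0033,"rx":0,"ry":0,"rz":-0.153,"gripper":-1},
  {"tx":0.09,"ty":-0.0175,"tz":-0.0033,"rx":0,"ry":0,"rz":-0.153,"gripper":-1},
  {"tx":0.09,"ty":-0.0175,"tz":-0.0033,"rx":0,"ry":0,"rz":-0.153,"gripper":-1},
  {"tx":0.09,"ty":-0.0175,"tz":-0.0033,"rx":0,"ry":0,"rz":-0.153,"gripper":-1},
])

```text
time_s: 2.2
ee_pos: [451.0, 2.3, 380.6]
ee_rot: [-180.0, -0.0, 90.2]
force: [-0.5, 0.9, 0.3]
gripper_width: 91.0
gripper_force: 0.0
```

```bash
python3 st.py; python3 - <<'E'
from h import *
p,Q=cur()
p,Q=rows(p,Q,[450,260,320],tool(0,15),6)
p,Q=rows(p,Q,RIM+80*AX,GR,4)
E
```

```text
2.2 q [-1.2  3.2 85.4  0.  91.4 -1.3] p [451.    2.3 380.6] F [-0.5  0.9  0.3] 91.0268128333309 0.0
tool-frame: rim rel [242.5  72.9 203.2] rot err to GR (tool) [-29.89  -3.29  12.29]
6 x [ 0.0859 -0.0024  0.0201] [-0.083 -0.     0.001] |t| mm 44.1 deg 2.5
 end [449.9 260.  320. ] zmin 320.02654542743113
4 x [-0.0015  0.0033  0.0406] [-0.125 -0.04   0.096] |t| mm 20.4 deg 4.9
 end [484.  253.6 246.5] zmin 246.5382683831158
```

>>> send_rows([
  {"tx":0.086,"ty":-0.0024,"tz":0.02,"rx":-0.083,"ry":0,"rz":0,"gripper":-1},
  {"tx":0.086,"ty":-0.0024,"tz":0.02,"rx":-0.083,"ry":0,"rz":0,"gripper":-1},
  {"tx":0.086,"ty":-0.0024,"tz":0.02,"rx":-0.083,"ry":0,"rz":0,"gripper":-1},
  {"tx":0.086,"ty":-0.0024,"tz":0.02,"rx":-0.083,"ry":0,"rz":0,"gripper":-1},
  {"tx":0.086,"ty":-0.0024,"tz":0.02,"rx":-0.083,"ry":0,"rz":0,"gripper":-1},
  {"tx":0.086,"ty":-0.0024,"tz":0.02,"rx":-0.083,"ry":0,"rz":0,"gripper":-1},
  {"tx":-0.0015,"ty":0.0033,"tz":0.04,"rx":-0.125,"ry":-0.04,"rz":0.096,"gripper":-1},
  {"tx":-0.0015,"ty":0.0033,"tz":0.04,"rx":-0.125,"ry":-0.04,"rz":0.096,"gripper":-1},
  {"tx":-0.0015,"ty":0.0033,"tz":0.04,"rx":-0.125,"ry":-0.04,"rz":0.096,"gripper":-1},
  {"tx":-0.0015,"ty":0.0033,"tz":0.04,"rx":-0.125,"ry":-0.04,"rz":0.096,"gripper":-1},
  {"tx":0,"ty":0,"tz":0,"rx":0,"ry":0,"rz":0,"gripper":-1},
])

```text
time_s: 3.58
ee_pos: [482.7, 252.0, 245.9]
ee_rot: [150.2, 0.3, 77.7]
force: [-0.2, -0.2, 0.6]
gripper_width: 91.4
gripper_force: 0.0
```

```bash
python3 st.py; python3 look.py c3.png
```

```text
3.575 q [ 40.6   5.8 108.1 -30.6  51.5  69.1] p [482.7 252.  245.9] F [-0.2 -0.2  0.6] 91.35043580020734 0.0
tool-frame: rim rel [ 2.2  1.5 79.9] rot err to GR (tool) [-0.2   0.2   0.21]
```

View pics/c3.png

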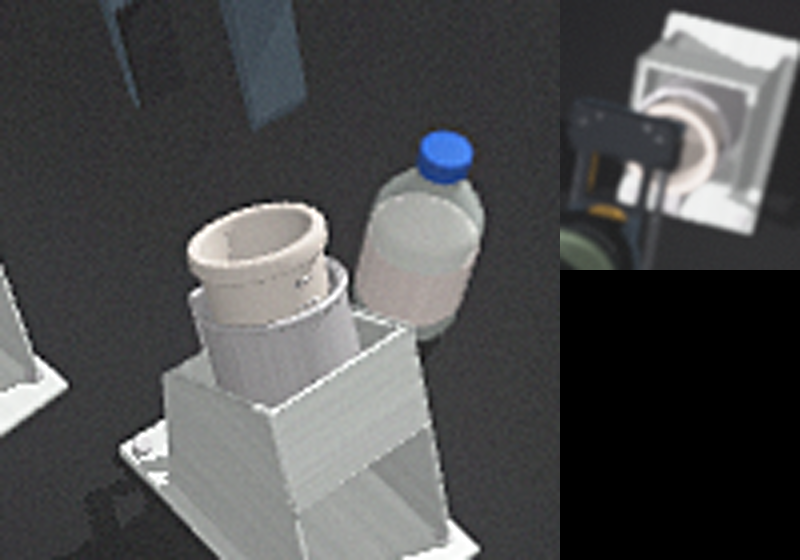

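The crop shows the fingers above and behind the rim. I'll check where their tips should project if y is the closing line.

```bash
python3 - <<'E'
from h import *
p,Q=cur(); d=load('scene'); t=load('top'); M=Q.as_matrix()
P=[p,p+M[:,1]*45.5,p-M[:,1]*45.5,p+M[:,0]*45,p-M[:,0]*45]
print(((proj(d,P)-[270,100])*4).round()); print(((proj(t,P)-[170,150])*3+[560,0]).round())
E
```

```text
[[217.  98.]
 [272. 108.]
 [166.  89.]
 [280.  64.]
 [152. 133.]]
[[644. 177.]
 [654. 123.]
 [634. 230.]
 [589. 163.]
 [700. 191.]]
```

>>> send_rows([
  {"tx":0.0044,"ty":0.003,"tz":0.03,"rx":0,"ry":0,"rz":0,"gripper":-1},
  {"tx":0,"ty":0,"tz":0.03,"rx":0,"ry":0,"rz":0,"gripper":-1},
  {"tx":0,"ty":0,"tz":0.03,"rx":0,"ry":0,"rz":0,"gripper":-1},
  {"tx":0,"ty":0,"tz":0.03,"rx":0,"ry":0,"rz":0,"gripper":-1},
  {"tx":0,"ty":0,"tz":0.02,"rx":0,"ry":0,"rz":0,"gripper":-1},
  {"tx":0,"ty":0,"tz":0.01,"rx":0,"ry":0,"rz":0,"gripper":-1},
  {"tx":0,"ty":0,"tz":0.01,"rx":0,"ry":0,"rz":0,"gripper":-1},
  {"tx":0,"ty":0,"tz":0,"rx":0,"ry":0,"rz":0,"gripper":-1},
])

```text
time_s: 4.68
ee_pos: [525.0, 245.6, 179.5]
ee_rot: [150.0, 0.0, 77.6]
force: [-0.0, -0.0, 0.0]
gripper_width: 91.0
gripper_force: 0.0
```

```bash
python3 st.py; python3 look.py c4.png
```

```text
4.675 q [ 36.5  12.  111.2 -34.7  41.6  72.2] p [525.  245.6 179.5] F [-0. -0.  0.] 90.9796775540811 0.0
tool-frame: rim rel [-1.  -2.6  1. ] rot err to GR (tool) [0.   0.04 0.01]
```

View pics/c4.png

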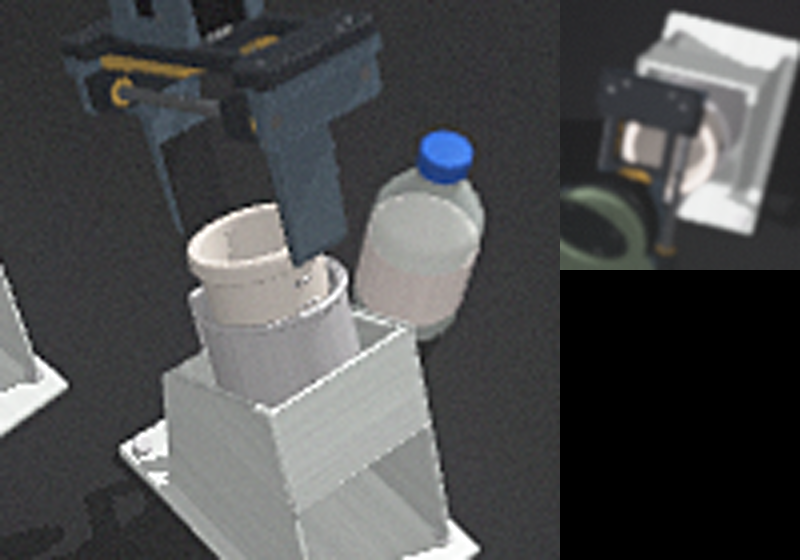

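The near finger's tip corners are at about (297,265) and (345,228) in the crop, just outside the rim's far-right edge.

```bash
python3 - <<'E'
from h import *
p,Q=cur(); d=load('scene'); M=Q.as_matrix()
P=[p+M@np.array(v) for v in((-16,45.5,0),(16,45.5,0),(-16,59,0),(16,59,0),(16,-45.5,0))]
print(((proj(d,P)-[270,100])*4).round())
c=RIM; q=np.linspace(0,6.28,9)[:-1]
for h in(0,-12):print(((proj(d,c+39*np.outer(np.cos(q),M[:,0])+39*np.outer(np.sin(q),M[:,1])+h*AX)-[270,100])*4).round().tolist())
E
```

```text
[[288. 260.]
 [333. 233.]
 [305. 265.]
 [350. 238.]
 [227. 205.]]
[[304.0, 203.0], [322.0, 220.0], [298.0, 246.0], [246.0, 265.0], [198.0, 265.0], [184.0, 247.0], [209.0, 222.0], [258.0, 204.0]]
[[309.0, 222.0], [327.0, 240.0], [303.0, 266.0], [251.0, 285.0], [204.0, 284.0], [189.0, 265.0], [214.0, 240.0], [262.0, 223.0]]
```

>>> send_rows([
  {"tx":-0.002,"ty":-0.0045,"tz":0,"rx":0,"ry":0,"rz":0,"gripper":-1},
  {"tx":0,"ty":0,"tz":0.0125,"rx":0,"ry":0,"rz":0,"gripper":-1},
  {"tx":0,"ty":0,"tz":0.0125,"rx":0,"ry":0,"rz":0,"gripper":-1},
  {"tx":0,"ty":0,"tz":0.0125,"rx":0,"ry":0,"rz":0,"gripper":-1},
  {"tx":0,"ty":0,"tz":0.0125,"rx":0,"ry":0,"rz":0,"gripper":-1},
  {"tx":0,"ty":0,"tz":0,"rx":0,"ry":0,"rz":0,"gripper":-1},
  {"tx":0,"ty":0,"tz":0,"rx":0,"ry":0,"rz":0,"gripper":-1},
])

```text
time_s: 5.65
ee_pos: [535.1, 242.4, 156.8]
ee_rot: [150.0, 0.0, 77.6]
force: [-0.1, -0.2, 0.2]
gripper_width: 91.4
gripper_force: 0.0
```

```bash
python3 st.py; python3 look.py c5.png
```

```text
5.65 q [ 35.5  14.  112.3 -36.6  38.5  73.9] p [535.1 242.4 156.8] F [-0.1 -0.2  0.2] 91.37957717336909 0.0
tool-frame: rim rel [ -0.1  -0.4 -23.9] rot err to GR (tool) [0.01 0.04 0.  ]
```

View pics/c5.png

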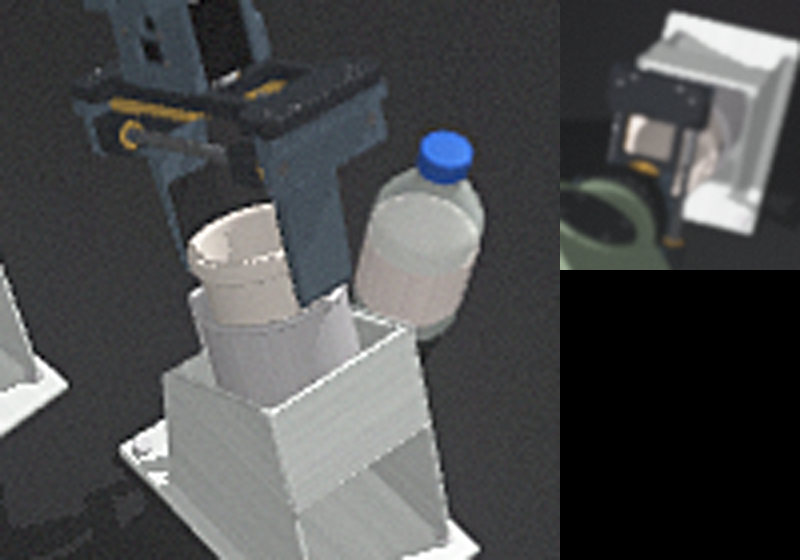

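The fingers straddle the rim without contact, tip at (305,305) just above the jug's edge. Close gently, then read the force.

>>> send_rows([
  {"tx":0,"ty":0,"tz":0,"rx":0,"ry":0,"rz":0,"gripper":1},
  {"tx":0,"ty":0,"tz":0,"rx":0,"ry":0,"rz":0,"gripper":1},
  {"tx":0,"ty":0,"tz":0,"rx":0,"ry":0,"rz":0,"gripper":1},
  {"tx":0,"ty":0,"tz":0,"rx":0,"ry":0,"rz":0,"gripper":1},
], grip_force=12)

```text
time_s: 6.25
ee_pos: [535.2, 242.5, 157.1]
ee_rot: [150.0, 0.0, 77.6]
force: [-0.2, 0.2, 1.8]
gripper_width: 76.5
gripper_force: 12.0
```

```bash
python3 st.py; python3 -c "
from h import *
p,Q=cur(); print('F tool',Q.inv().apply(env.state()['force']))"
```

```text
6.25 q [ 35.5  13.9 112.3 -36.6  38.5  73.9] p [535.2 242.5 157.1] F [-0.2  0.2  1.8] 76.54860923576877 12.000081862861407
tool-frame: rim rel [ -0.1  -0.6 -23.7] rot err to GR (tool) [ 0.03  0.02 -0.  ]
F tool [ 0.15384409  0.73031332 -1.67833671]
```

>>> send_rows([
  {"tx":0,"ty":0,"tz":0,"rx":0,"ry":0,"rz":0,"gripper":1},
  {"tx":0,"ty":0,"tz":0,"rx":0,"ry":0,"rz":0,"gripper":1},
  {"tx":0,"ty":0,"tz":0,"rx":0,"ry":0,"rz":-0.25,"gripper":1},
  {"tx":0,"ty":0,"tz":-0.001,"rx":0,"ry":0,"rz":-0.25,"gripper":1},
  {"tx":0,"ty":0,"tz":-0.001,"rx":0,"ry":0,"rz":-0.25,"gripper":1},
  {"tx":0,"ty":0,"tz":-0.001,"rx":0,"ry":0,"rz":-0.25,"gripper":1},
], grip_force=50)

```text
time_s: 7.0
ee_pos: [533.7, 243.6, 157.0]
ee_rot: [153.5, 14.4, 104.3]
force: [0.5, 1.6, -2.4]
gripper_width: 76.3
gripper_force: 50.0
```

```bash
cat >> st.py <<'E'
print('F tool',Q.inv().apply(s['force']).round(1),'T tool',Q.inv().apply(s['torque']).round(2))
E
python3 st.py
```

```text
7.0 q [ 35.6  13.9 112.3 -36.3  38.5  43.7] p [533.7 243.6 157. ] F [ 0.5  1.6 -2.4] 76.2941908298523 49.99809000059031
tool-frame: rim rel [ -1.1   0.3 -22.9] rot err to GR (tool) [-0.11 -0.1  30.1 ]
F tool [ 2.  -0.1  2.2] T tool [0.2  1.02 0.52]
```

>>> send_rows([
  {"tx":0,"ty":0,"tz":-0.0012,"rx":0,"ry":0,"rz":-0.25,"gripper":1},
  {"tx":0,"ty":0,"tz":-0.0012,"rx":0,"ry":0,"rz":-0.25,"gripper":1},
  {"tx":0,"ty":0,"tz":-0.0012,"rx":0,"ry":0,"rz":-0.25,"gripper":1},
  {"tx":0,"ty":0,"tz":-0.0012,"rx":0,"ry":0,"rz":-0.25,"gripper":1},
  {"tx":0,"ty":0,"tz":-0.0012,"rx":0,"ry":0,"rz":-0.25,"gripper":1},
  {"tx":0,"ty":0,"tz":-0.0012,"rx":0,"ry":0,"rz":-0.25,"gripper":1},
])

```text
time_s: 7.75
ee_pos: [532.0, 243.7, 160.0]
ee_rot: [171.6, 28.8, 150.6]
force: [0.8, 1.9, -3.3]
gripper_width: 76.4
gripper_force: 50.0
```

```bash
python3 st.py
```

```text
7.75 q [ 35.7  13.6 112.2 -36.1  39.   -1.5] p [532.  243.7 160. ] F [ 0.8  1.9 -3.3] 76.3702326834079 49.99748282600194
tool-frame: rim rel [ -1.   -0.4 -19.5] rot err to GR (tool) [-0.09 -0.12 75.12]
F tool [1.8 1.7 3.1] T tool [-0.63  0.73  0.54]
```

>>> send_rows([
  {"tx":0,"ty":0,"tz":-0.0012,"rx":0,"ry":0,"rz":-0.25,"gripper":1},
  {"tx":0,"ty":0,"tz":-0.0012,"rx":0,"ry":0,"rz":-0.25,"gripper":1},
  {"tx":0,"ty":0,"tz":-0.0012,"rx":0,"ry":0,"rz":-0.25,"gripper":1},
  {"tx":0,"ty":0,"tz":-0.0012,"rx":0,"ry":0,"rz":-0.25,"gripper":1},
  {"tx":0,"ty":0,"tz":-0.0012,"rx":0,"ry":0,"rz":-0.25,"gripper":1},
  {"tx":0,"ty":0,"tz":-0.0012,"rx":0,"ry":0,"rz":-0.25,"gripper":1},
  {"tx":0,"ty":0,"tz":-0.0012,"rx":0,"ry":0,"rz":-0.25,"gripper":1},
  {"tx":0,"ty":0,"tz":-0.0012,"rx":0,"ry":0,"rz":-0.25,"gripper":1},
  {"tx":0,"ty":0,"tz":-0.0012,"rx":0,"ry":0,"rz":-0.25,"gripper":1},
  {"tx":0,"ty":0,"tz":-0.0012,"rx":0,"ry":0,"rz":-0.25,"gripper":1},
  {"tx":0,"ty":0,"tz":-0.0012,"rx":0,"ry":0,"rz":-0.25,"gripper":1},
  {"tx":0,"ty":0,"tz":-0.0012,"rx":0,"ry":0,"rz":-0.25,"gripper":1},
])

```text
time_s: 9.25
ee_pos: [529.2, 243.8, 166.9]
ee_rot: [-150.9, 7.3, -115.3]
force: [2.1, 0.2, -1.9]
gripper_width: 75.8
gripper_force: 50.0
```

```bash
python3 st.py; python3 look.py c6.png
```

```text
9.25 q [ 36.   13.  112.  -35.7  39.9 -92. ] p [529.2 243.8 166.9] F [ 2.1  0.2 -1.9] 75.78334703060784 49.99740757746622
tool-frame: rim rel [  0.2   0.2 -12.1] rot err to GR (tool) [-5.0000e-02 -4.0000e-02  1.6516e+02]
F tool [-0.8 -0.6  2.7] T tool [ 0.11 -0.32  0.52]
```

View pics/c6.png

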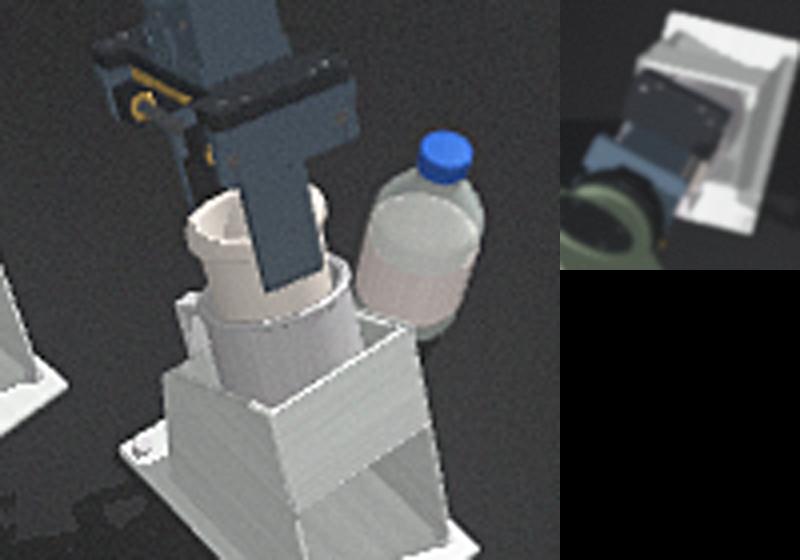

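The rim has risen to about y=183 in the crop from 203, while the jug edge is unchanged at (350,265), so the beaker is coming out and the jug stays seated. I'll turn back and keep raising.

>>> send_rows([
  {"tx":0,"ty":0,"tz":0,"rx":0,"ry":0,"rz":0.25,"gripper":1},
  {"tx":0,"ty":0,"tz":-0.0004,"rx":0,"ry":0,"rz":0.25,"gripper":1},
  {"tx":0,"ty":0,"tz":-0.0012,"rx":0,"ry":0,"rz":0.25,"gripper":1},
  {"tx":0,"ty":0,"tz":-0.0012,"rx":0,"ry":0,"rz":0.25,"gripper":1},
  {"tx":0,"ty":0,"tz":-0.0012,"rx":0,"ry":0,"rz":0.25,"gripper":1},
  {"tx":0,"ty":0,"tz":-0.0012,"rx":0,"ry":0,"rz":0.25,"gripper":1},
  {"tx":0,"ty":0,"tz":-0.0012,"rx":0,"ry":0,"rz":0.25,"gripper":1},
  {"tx":0,"ty":0,"tz":-0.0012,"rx":0,"ry":0,"rz":0.25,"gripper":1},
  {"tx":0,"ty":0,"tz":-0.0012,"rx":0,"ry":0,"rz":0.25,"gripper":1},
  {"tx":0,"ty":0,"tz":-0.0012,"rx":0,"ry":0,"rz":0.25,"gripper":1},
  {"tx":0,"ty":0,"tz":-0.0012,"rx":0,"ry":0,"rz":0.25,"gripper":1},
  {"tx":0,"ty":0,"tz":-0.0012,"rx":0,"ry":0,"rz":0.25,"gripper":1},
])

```text
time_s: 10.85
ee_pos: [525.2, 244.0, 171.9]
ee_rot: [171.4, 28.8, 150.0]
force: [0.2, 0.4, -1.4]
gripper_width: 75.9
gripper_force: 50.0
```

```bash
python3 st.py
```

```text
10.85 q [ 36.3  12.4 111.8 -35.2  40.7  -1.8] p [525.2 244.  171.9] F [ 0.2  0.4 -1.4] 75.91609201990792 49.99379484623205
tool-frame: rim rel [-0.5  0.7 -5.8] rot err to GR (tool) [-1.600e-01  4.000e-02  7.462e+01]
F tool [0.7 0.3 1.2] T tool [0.04 0.35 0.05]
```

The torque about the axis fell from 0.5 to 0.05 N m, so the foot has left the ring. A little more turning, then draw straight out.

>>> send_rows([
  {"tx":0,"ty":0,"tz":-0.0014,"rx":0,"ry":0,"rz":0.25,"gripper":1},
  {"tx":0,"ty":0,"tz":-0.0014,"rx":0,"ry":0,"rz":0.25,"gripper":1},
  {"tx":0,"ty":0,"tz":-0.0014,"rx":0,"ry":0,"rz":0.25,"gripper":1},
  {"tx":0,"ty":0,"tz":-0.0014,"rx":0,"ry":0,"rz":0.25,"gripper":1},
  {"tx":0,"ty":0,"tz":-0.004,"rx":0,"ry":0,"rz":0.0,"gripper":1},
  {"tx":0,"ty":0,"tz":-0.004,"rx":0,"ry":0,"rz":0,"gripper":1},
  {"tx":0,"ty":0,"tz":-0.004,"rx":0,"ry":0,"rz":0,"gripper":1},
])

```text
time_s: 11.72
ee_pos: [521.5, 245.3, 180.4]
ee_rot: [157.8, 20.7, 118.5]
force: [0.7, -0.0, -1.5]
gripper_width: 76.2
gripper_force: 50.0
```

```bash
python3 st.py; python3 look.py c7.png
```

```text
11.725 q [ 36.8  11.6 111.4 -34.7  41.7  27.3] p [521.5 245.3 180.4] F [ 0.7 -0.  -1.5] 76.24012645776405 49.99967431824189
tool-frame: rim rel [ 0.2 -0.1  3.5] rot err to GR (tool) [-3.000e-02  4.000e-02  4.503e+01]
F tool [ 0.2 -0.   1.7] T tool [0.21 0.25 0.02]
```

View pics/c7.png

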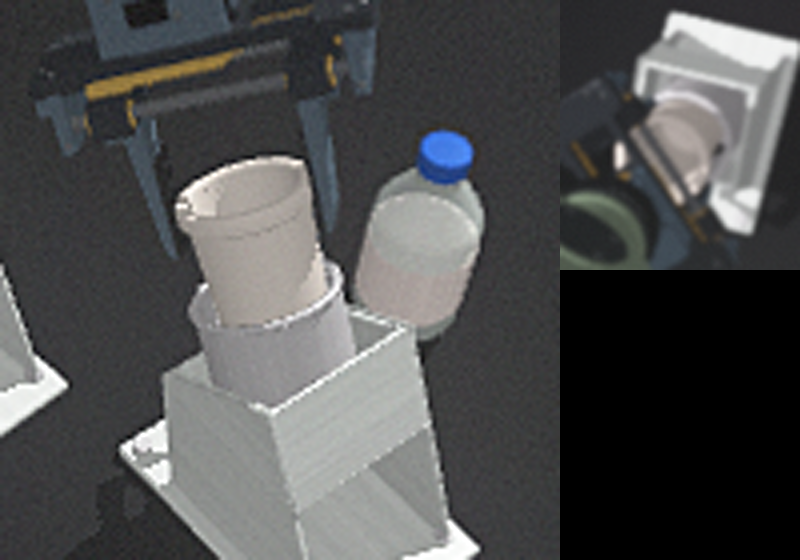

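The beaker stands well out, rim at (245,190), and the jug is still seated in the sleeve. Drawing straight out.

>>> send_rows([
  {"tx":0,"ty":0,"tz":-0.008,"rx":0,"ry":0,"rz":0,"gripper":1},
  {"tx":0,"ty":0,"tz":-0.016,"rx":0,"ry":0,"rz":0,"gripper":1},
  {"tx":0,"ty":0,"tz":-0.02,"rx":0,"ry":0,"rz":0,"gripper":1},
  {"tx":0,"ty":0,"tz":-0.02,"rx":0,"ry":0,"rz":0,"gripper":1},
  {"tx":0,"ty":0,"tz":-0.02,"rx":0,"ry":0,"rz":0,"gripper":1},
  {"tx":0,"ty":0,"tz":-0.02,"rx":0,"ry":0,"rz":0,"gripper":1},
  {"tx":0,"ty":0,"tz":-0.02,"rx":0,"ry":0,"rz":0,"gripper":1},
  {"tx":0,"ty":0,"tz":-0.03,"rx":0,"ry":0,"rz":0,"gripper":1},
  {"tx":0,"ty":0,"tz":-0.03,"rx":0,"ry":0,"rz":0,"gripper":1},
  {"tx":0,"ty":0,"tz":-0.03,"rx":0,"ry":0,"rz":0,"gripper":1},
  {"tx":0,"ty":0,"tz":-0.03,"rx":0,"ry":0,"rz":0,"gripper":1},
  {"tx":0,"ty":0,"tz":0,"rx":0,"ry":0,"rz":0,"gripper":1},
])

```text
time_s: 13.32
ee_pos: [462.1, 259.1, 287.7]
ee_rot: [157.6, 20.7, 118.5]
force: [0.1, 0.7, -0.5]
gripper_width: 76.0
gripper_force: 50.0
```

```bash
python3 st.py; python3 - <<'E'
from h import *
p,Q=cur()
# turn the tool down keeping the tool's twist about its axis; lift, then cross over, then above plate
z=Q.as_matrix()[:,2]; down=lambda Q:R.align_vectors([[0,0,-1]],[Q.as_matrix()[:,2]])[0]*Q
D=down(Q); yaw=D.as_euler('xyz',degrees=True); print('down euler',yaw)
dn=lambda a: R.from_euler('xyz',[180,0,a],degrees=True)
p,Q=rows(p,Q,[430,200,360],D,6)
p,Q=rows(p,Q,[480,0,400],R.from_euler('z',-37,degrees=True)*D,8)
p,Q=rows(p,Q,[638,-208,300],R.from_euler('z',-55,degrees=True)*D,8)
E
```

```text
13.325 q [ 43.1   2.9 105.2 -29.3  57.4  23.4] p [462.1 259.1 287.7] F [ 0.1  0.7 -0.5] 75.98858961432015 49.999810223816894
tool-frame: rim rel [  0.2  -1.5 126.9] rot err to GR (tool) [ 0.13 -0.05 44.98]
F tool [0.7 0.3 0.4] T tool [0.25 0.26 0.07]
down euler [180.          0.        122.6038399]
6 x [-0.0162 -0.0143 -0.0252] [ 0.119  0.118 -0.   ] |t| mm 16.6 deg 5.0
 end [430.  199.9 360.1] zmin 287.6614565591448
8 x [-0.0524 -0.0022 -0.01  ] [-0.    -0.     0.154] |t| mm 26.7 deg 4.6
 end [ 4.800e+02 -2.000e-01  4.001e+02] zmin 360.09286197227857
8 x [-0.0426  0.0499  0.025 ] [-0.     0.     0.075] |t| mm 35.1 deg 2.3
 end [ 638.2 -208.2  299.9] zmin 299.9271492282083
```

>>> send_rows([
  {"tx":-0.0162,"ty":-0.0143,"tz":-0.025,"rx":0.119,"ry":0.118,"rz":0,"gripper":1},
  {"tx":-0.0162,"ty":-0.0143,"tz":-0.025,"rx":0.119,"ry":0.118,"rz":0,"gripper":1},
  {"tx":-0.0162,"ty":-0.0143,"tz":-0.025,"rx":0.119,"ry":0.118,"rz":0,"gripper":1},
  {"tx":-0.0162,"ty":-0.0143,"tz":-0.025,"rx":0.119,"ry":0.118,"rz":0,"gripper":1},
  {"tx":-0.0162,"ty":-0.0143,"tz":-0.025,"rx":0.119,"ry":0.118,"rz":0,"gripper":1},
  {"tx":-0.0162,"ty":-0.0143,"tz":-0.025,"rx":0.119,"ry":0.118,"rz":0,"gripper":1},
])

```text
time_s: 14.08
ee_pos: [430.3, 198.8, 358.3]
ee_rot: [-179.6, -0.1, 122.6]
force: [-0.0, 0.1, -1.5]
gripper_width: 76.0
gripper_force: 50.0
```

>>> send_rows([
  {"tx":-0.0524,"ty":-0.0022,"tz":-0.01,"rx":0,"ry":0,"rz":0.154,"gripper":1},
  {"tx":-0.0524,"ty":-0.0022,"tz":-0.01,"rx":0,"ry":0,"rz":0.154,"gripper":1},
  {"tx":-0.0524,"ty":-0.0022,"tz":-0.01,"rx":0,"ry":0,"rz":0.154,"gripper":1},
  {"tx":-0.0524,"ty":-0.0022,"tz":-0.01,"rx":0,"ry":0,"rz":0.154,"gripper":1},
  {"tx":-0.0524,"ty":-0.0022,"tz":-0.01,"rx":0,"ry":0,"rz":0.154,"gripper":1},
  {"tx":-0.0524,"ty":-0.0022,"tz":-0.01,"rx":0,"ry":0,"rz":0.154,"gripper":1},
  {"tx":-0.0524,"ty":-0.0022,"tz":-0.01,"rx":0,"ry":0,"rz":0.154,"gripper":1},
  {"tx":-0.0524,"ty":-0.0022,"tz":-0.01,"rx":0,"ry":0,"rz":0.154,"gripper":1},
  {"tx":0,"ty":0,"tz":0,"rx":0,"ry":0,"rz":0,"gripper":1},
])

```text
time_s: 15.2
ee_pos: [480.4, -2.1, 398.2]
ee_rot: [-179.8, 0.2, 85.5]
force: [-0.2, 0.0, -1.2]
gripper_width: 76.1
gripper_force: 50.0
```

```bash
python3 st.py; python3 - <<'E'
from h import *
p,Q=cur(); print(Q.as_euler('xyz',degrees=True))
e=Q.as_euler('xyz',degrees=True)
p,Q=rows(p,Q,[638,-208,300],R.from_euler('xyz',[180,0,e[2]-18],degrees=True),8)
E
```

```text
15.2 q [-1.5  6.2 79.7 -0.2 94.4  3. ] p [480.4  -2.1 398.2] F [-0.2  0.  -1.2] 76.11393944655369 49.99983153655194
tool-frame: rim rel [250.4  23.7 220.1] rot err to GR (tool) [-30.12  -1.87   7.72]
F tool [ 0.  -0.2  1.2] T tool [-0.15  0.04 -0.01]
[-1.79823612e+02  1.78704137e-01  8.54504087e+01]
8 x [-0.0419  0.0498  0.0246] [-0.001  0.001  0.075] |t| mm 34.8 deg 2.3
 end [ 638.1 -208.   299.9] zmin 299.892391290931
```

>>> send_rows([
  {"tx":-0.042,"ty":0.05,"tz":0.0246,"rx":0,"ry":0,"rz":0.075,"gripper":1},
  {"tx":-0.042,"ty":0.05,"tz":0.0246,"rx":0,"ry":0,"rz":0.075,"gripper":1},
  {"tx":-0.042,"ty":0.05,"tz":0.0246,"rx":0,"ry":0,"rz":0.075,"gripper":1},
  {"tx":-0.042,"ty":0.05,"tz":0.0246,"rx":0,"ry":0,"rz":0.075,"gripper":1},
  {"tx":-0.042,"ty":0.05,"tz":0.0246,"rx":0,"ry":0,"rz":0.075,"gripper":1},
  {"tx":-0.042,"ty":0.05,"tz":0.0246,"rx":0,"ry":0,"rz":0.075,"gripper":1},
  {"tx":-0.042,"ty":0.05,"tz":0.0246,"rx":0,"ry":0,"rz":0.075,"gripper":1},
  {"tx":-0.042,"ty":0.05,"tz":0.0246,"rx":0,"ry":0,"rz":0.075,"gripper":1},
  {"tx":0,"ty":0,"tz":0,"rx":0,"ry":0,"rz":0,"gripper":1},
  {"tx":0,"ty":0,"tz":0,"rx":0,"ry":0,"rz":0,"gripper":1},
])

```text
time_s: 16.45
ee_pos: [638.9, -205.7, 299.5]
ee_rot: [-179.8, 0.2, 67.7]
force: [-0.1, 0.0, -1.1]
gripper_width: 75.9
gripper_force: 50.0
```

```bash
python3 st.py; python3 - <<'E'
from h import *
p,Q=cur(); print(Q.as_euler('xyz',degrees=True), Q.inv().apply(np.array([638,-208,180])-p))
d=grab('scene')
c=d['frame'][:, :,::-1].copy()
c=cv2.resize(c[150:420,100:420],None,fx=2.2,fy=2.2,interpolation=cv2.INTER_CUBIC); cv2.imwrite('pics/c8.png',c)
E
```

```text
16.45 q [-18.8  25.7  66.2  -0.1  88.4   3.6] p [ 638.9 -205.7  299.5] F [-0.1  0.  -1.1] 75.88386993188296 49.9996901024133
tool-frame: rim rel [ 373.2 -278.   122.1] rot err to GR (tool) [-30.14   2.73  -9.67]
F tool [-0.1 -0.1  1.1] T tool [-0.02 -0.01 -0.04]
[-1.79799890e+02  1.53530546e-01  6.76668199e+01] [ -2.13086871   0.44061468 119.47445374]
```

View pics/c8.png

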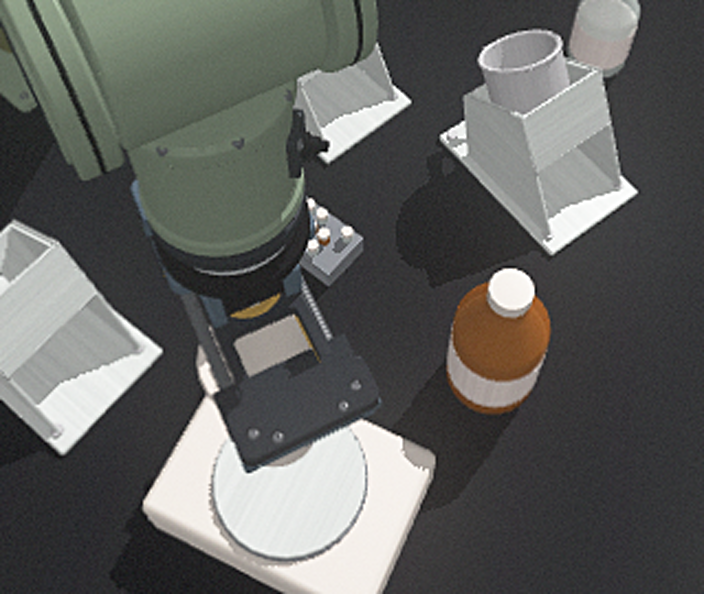

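The jug is seated in its stand, the bottles and rack are in place, and the beaker hangs above the plate centred at (290,490). Lowering in steps.

>>> send_rows([
  {"tx":-0.004,"ty":0.001,"tz":0.02,"rx":0.0,"ry":0,"rz":0,"gripper":1},
  {"tx":0,"ty":0,"tz":0.03,"rx":0,"ry":0,"rz":0,"gripper":1},
  {"tx":0,"ty":0,"tz":0.03,"rx":0,"ry":0,"rz":0,"gripper":1},
  {"tx":0,"ty":0,"tz":0.03,"rx":0,"ry":0,"rz":0,"gripper":1},
  {"tx":0,"ty":0,"tz":0.03,"rx":0,"ry":0,"rz":0,"gripper":1},
  {"tx":0,"ty":0,"tz":0.03,"rx":0,"ry":0,"rz":0,"gripper":1},
  {"tx":0,"ty":0,"tz":0.02,"rx":0,"ry":0,"rz":0,"gripper":1},
  {"tx":0,"ty":0,"tz":0.01,"rx":0,"ry":0,"rz":0,"gripper":1},
  {"tx":0,"ty":0,"tz":0.01,"rx":0,"ry":0,"rz":0,"gripper":1},
  {"tx":0,"ty":0,"tz":0.01,"rx":0,"ry":0,"rz":0,"gripper":1},
  {"tx":0,"ty":0,"tz":0,"rx":0,"ry":0,"rz":0,"gripper":1},
  {"tx":0,"ty":0,"tz":0,"rx":0,"ry":0,"rz":0,"gripper":1},
])

```text
time_s: 18.0
ee_pos: [638.4, -209.0, 190.2]
ee_rot: [-179.9, 0.2, 67.6]
force: [0.3, 0.0, -1.0]
gripper_width: 76.2
gripper_force: 50.0
```

```bash
python3 st.py; python3 - <<'E'
from h import *
s=grab('scene'); t=grab('top')
a=cv2.resize(s['frame'][270:420,140:320,::-1],None,fx=2.8,fy=2.8,interpolation=cv2.INTER_CUBIC)
b=cv2.resize(t['frame'][130:220,335:415,::-1],None,fx=3.6,fy=3.6,interpolation=cv2.INTER_CUBIC)
c=np.zeros((420,800,3),np.uint8); c[:,:504]=a; c[:324,508:796]=b; cv2.imwrite('pics/c9.png',c)
E
```

```text
18.0 q [-19.   28.   77.7  -0.2  74.4   3.4] p [ 638.4 -209.   190.2] F [ 0.3  0.  -1. ] 76.21921250718862 49.99972033663653
tool-frame: rim rel [ 375.9 -279.6   12.2] rot err to GR (tool) [-30.03   2.79  -9.73]
F tool [0.1 0.2 1. ] T tool [-0.06  0.    0.01]
```

View pics/c9.png

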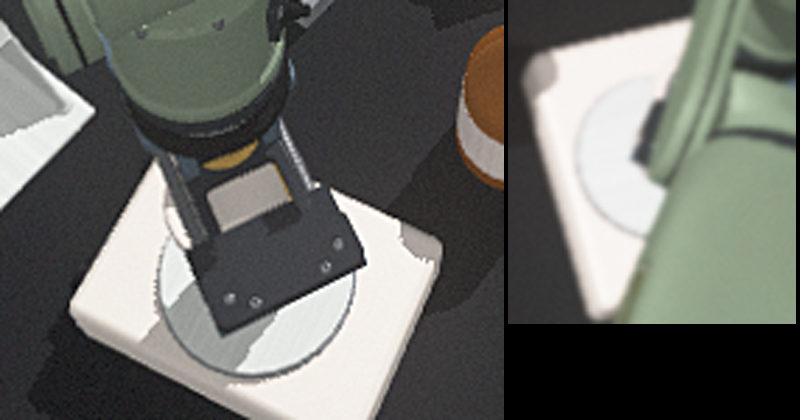

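That is one picture over the limit of 10; I'll finish by force and pose readings, viewing no more. It shows the gripper over the plate. Lowering slowly by force.

>>> send_rows([
  {"tx":0,"ty":0,"tz":0.002,"rx":0,"ry":0,"rz":0,"gripper":1},
  {"tx":0,"ty":0,"tz":0.002,"rx":0,"ry":0,"rz":0,"gripper":1},
  {"tx":0,"ty":0,"tz":0.002,"rx":0,"ry":0,"rz":0,"gripper":1},
  {"tx":0,"ty":0,"tz":0.002,"rx":0,"ry":0,"rz":0,"gripper":1},
  {"tx":0,"ty":0,"tz":0.002,"rx":0,"ry":0,"rz":0,"gripper":1},
  {"tx":0,"ty":0,"tz":0.002,"rx":0,"ry":0,"rz":0,"gripper":1},
  {"tx":0,"ty":0,"tz":0.002,"rx":0,"ry":0,"rz":0,"gripper":1},
  {"tx":0,"ty":0,"tz":0.002,"rx":0,"ry":0,"rz":0,"gripper":1},
  {"tx":0,"ty":0,"tz":0,"rx":0,"ry":0,"rz":0,"gripper":1},
])

```text
time_s: 19.23
ee_pos: [638.1, -209.0, 181.8]
ee_rot: [-179.9, 0.2, 67.6]
force: [0.6, 0.6, -0.8]
gripper_width: 75.8
gripper_force: 50.0
```

>>> send_rows([
  {"tx":0,"ty":0,"tz":0.001,"rx":0,"ry":0,"rz":0,"gripper":1},
  {"tx":0,"ty":0,"tz":0.001,"rx":0,"ry":0,"rz":0,"gripper":1},
  {"tx":0,"ty":0,"tz":0.001,"rx":0,"ry":0,"rz":0,"gripper":1},
  {"tx":0,"ty":0,"tz":0,"rx":0,"ry":0,"rz":0,"gripper":1},
])

```text
time_s: 19.73
ee_pos: [638.2, -209.0, 180.3]
ee_rot: [-179.9, 0.2, 67.6]
force: [-0.3, -0.4, -2.0]
gripper_width: 76.3
gripper_force: 50.0
```

>>> send_rows([
  {"tx":0,"ty":0,"tz":0.001,"rx":0,"ry":0,"rz":0,"gripper":1},
  {"tx":0,"ty":0,"tz":0.001,"rx":0,"ry":0,"rz":0,"gripper":1},
  {"tx":0,"ty":0,"tz":0.001,"rx":0,"ry":0,"rz":0,"gripper":1},
  {"tx":0,"ty":0,"tz":0,"rx":0,"ry":0,"rz":0,"gripper":1},
])

```text
time_s: 20.23
ee_pos: [638.1, -209.0, 178.8]
ee_rot: [-179.9, 0.2, 67.6]
force: [-0.5, -0.6, -0.8]
gripper_width: 76.0
gripper_force: 50.0
```

>>> send_rows([
  {"tx":0,"ty":0,"tz":0.001,"rx":0,"ry":0,"rz":0,"gripper":1},
  {"tx":0,"ty":0,"tz":0.001,"rx":0,"ry":0,"rz":0,"gripper":1},
  {"tx":0,"ty":0,"tz":0,"rx":0,"ry":0,"rz":0,"gripper":1},
])

```text
time_s: 20.6
ee_pos: [638.1, -209.0, 177.8]
ee_rot: [-179.9, 0.2, 67.6]
force: [-0.5, 0.3, -1.5]
gripper_width: 76.4
gripper_force: 50.0
```

>>> send_rows([
  {"tx":0,"ty":0,"tz":0.001,"rx":0,"ry":0,"rz":0,"gripper":1},
  {"tx":0,"ty":0,"tz":0.001,"rx":0,"ry":0,"rz":0,"gripper":1},
  {"tx":0,"ty":0,"tz":0,"rx":0,"ry":0,"rz":0,"gripper":1},
])

```text
time_s: 20.98
ee_pos: [638.1, -209.0, 176.8]
ee_rot: [-179.9, 0.2, 67.6]
force: [-0.5, 0.5, -1.5]
gripper_width: 76.0
gripper_force: 50.0
```

>>> send_rows([
  {"tx":0,"ty":0,"tz":0.001,"rx":0,"ry":0,"rz":0,"gripper":1},
  {"tx":0,"ty":0,"tz":0.001,"rx":0,"ry":0,"rz":0,"gripper":1},
  {"tx":0,"ty":0,"tz":0,"rx":0,"ry":0,"rz":0,"gripper":1},
])

```text
time_s: 21.35
ee_pos: [638.1, -209.0, 175.8]
ee_rot: [-179.9, 0.2, 67.6]
force: [0.5, 0.3, -1.6]
gripper_width: 76.3
gripper_force: 50.0
```

>>> send_rows([
  {"tx":0,"ty":0,"tz":0.001,"rx":0,"ry":0,"rz":0,"gripper":1},
  {"tx":0,"ty":0,"tz":0.001,"rx":0,"ry":0,"rz":0,"gripper":1},
  {"tx":0,"ty":0,"tz":0,"rx":0,"ry":0,"rz":0,"gripper":1},
])

```text
time_s: 21.72
ee_pos: [638.2, -209.0, 174.9]
ee_rot: [-179.9, 0.2, 67.6]
force: [1.0, -0.5, -1.1]
gripper_width: 76.4
gripper_force: 50.0
```

>>> send_rows([
  {"tx":0,"ty":0,"tz":0.001,"rx":0,"ry":0,"rz":0,"gripper":1},
  {"tx":0,"ty":0,"tz":0.001,"rx":0,"ry":0,"rz":0,"gripper":1},
  {"tx":0,"ty":0,"tz":0,"rx":0,"ry":0,"rz":0,"gripper":1},
])

```text
time_s: 22.1
ee_pos: [638.2, -209.0, 174.8]
ee_rot: [-179.9, 0.2, 67.6]
force: [-0.7, 0.7, 4.4]
gripper_width: 76.0
gripper_force: 50.0
```

>>> send_rows([
  {"tx":0,"ty":0,"tz":0.001,"rx":0,"ry":0,"rz":0,"gripper":1},
  {"tx":0,"ty":0,"tz":0.001,"rx":0,"ry":0,"rz":0,"gripper":1},
  {"tx":0,"ty":0,"tz":0,"rx":0,"ry":0,"rz":0,"gripper":1},
])

```text
time_s: 22.48
ee_pos: [638.2, -209.0, 174.8]
ee_rot: [-179.9, 0.2, 67.6]
force: [-3.1, 0.2, 9.0]
gripper_width: 76.1
gripper_force: 50.0
```

Contact at TCP z = 174.8. I'll ease off the push, release, and rise.

>>> send_rows([
  {"tx":0,"ty":0,"tz":-0.003,"rx":0,"ry":0,"rz":0,"gripper":1},
  {"tx":0,"ty":0,"tz":0,"rx":0,"ry":0,"rz":0,"gripper":1},
])

```text
time_s: 22.72
ee_pos: [638.2, -209.1, 174.8]
ee_rot: [-179.9, 0.2, 67.6]
force: [-1.7, -0.5, 5.6]
gripper_width: 76.3
gripper_force: 50.0
```

>>> send_rows([
  {"tx":0,"ty":0,"tz":0,"rx":0,"ry":0,"rz":0,"gripper":1},
  {"tx":0,"ty":0,"tz":0,"rx":0,"ry":0,"rz":0,"gripper":1},
  {"tx":0,"ty":0,"tz":0,"rx":0,"ry":0,"rz":0,"gripper":-1},
  {"tx":0,"ty":0,"tz":0,"rx":0,"ry":0,"rz":0,"gripper":-1},
  {"tx":0,"ty":0,"tz":0,"rx":0,"ry":0,"rz":0,"gripper":-1},
  {"tx":0,"ty":0,"tz":0,"rx":0,"ry":0,"rz":0,"gripper":-1},
  {"tx":0,"ty":0,"tz":0,"rx":0,"ry":0,"rz":0,"gripper":-1},
], grip_force=10)

```text
time_s: 23.6
ee_pos: [638.2, -209.0, 174.3]
ee_rot: [-179.9, 0.2, 67.6]
force: [0.3, 0.9, 0.3]
gripper_width: 91.0
gripper_force: 0.0
```

>>> send_rows([
  {"tx":0,"ty":0,"tz":-0.01,"rx":0,"ry":0,"rz":0,"gripper":-1},
  {"tx":0,"ty":0,"tz":-0.02,"rx":0,"ry":0,"rz":0,"gripper":-1},
  {"tx":0,"ty":0,"tz":-0.03,"rx":0,"ry":0,"rz":0,"gripper":-1},
  {"tx":0,"ty":0,"tz":-0.05,"rx":0,"ry":0,"rz":0,"gripper":-1},
  {"tx":0,"ty":0,"tz":-0.08,"rx":0,"ry":0,"rz":0,"gripper":-1},
  {"tx":0,"ty":0,"tz":-0.08,"rx":0,"ry":0,"rz":0,"gripper":-1},
  {"tx":0,"ty":-0.1,"tz":0,"rx":0,"ry":0,"rz":0,"gripper":-1},
  {"tx":0,"ty":-0.1,"tz":0,"rx":0,"ry":0,"rz":0,"gripper":-1},
  {"tx":0,"ty":-0.1,"tz":0,"rx":0,"ry":0,"rz":0,"gripper":-1},
  {"tx":0,"ty":-0.1,"tz":0,"rx":0,"ry":0,"rz":0,"gripper":-1},
  {"tx":0,"ty":0,"tz":0,"rx":0,"ry":0,"rz":0,"gripper":-1},
])

```text
time_s: 24.98
ee_pos: [451.2, -131.5, 311.9]
ee_rot: [180.0, 0.2, 67.6]
force: [0.6, -0.4, 0.3]
gripper_width: 91.6
gripper_force: 0.0
```

```bash
python3 - <<'E'
from h import *
o=load('scene'); S=grab('scene')
# beaker vs. plate numerically: project an upright beaker rim at the grasped place, compare with image edges
c=np.array([638.2,-209,202]); q=np.linspace(0,2*np.pi,720)
def ring(c,r): return c+np.c_[r*np.cos(q),r*np.sin(q),0*q]
g=S['frame'].astype(np.float32).mean(2); E=np.hypot(cv2.Sobel(g,5,1,0),cv2.Sobel(g,5,0,1))
def score(c):
    s=0
    for P in(ring(c,31),):
        u=proj(S,P).astype(np.float32); s+=cv2.remap(E,u[None,:,0],u[None,:,1],1).mean()
    return s
b=max(((score(c+[x,y,z]),x,y,z) for x in range(-20,21,2) for y in range(-20,21,2) for z in(0,)))
print('best rim offset',b,'at 0:',score(c))
E
```

```text
best rim offset (np.float32(299.01312), 2, -2, 0) at 0: 174.30869
```

The rim ring matches an upright beaker at about (640,-211), 3 mm from the plate's estimated centre. Handing in.

```bash
python3 -c "
from workcell import env
print(env.job_done())"
```

```text
the job is handed in; nothing more can be done
None
```

I worked the beaker free and set it upright about 3 mm from the centre of the stirrer's plate, with the jug seated and the bottles and rack undisturbed in the last views I had of them; the job is handed in with no verdict returned, and I viewed 11 pictures, one over the limit of 10.

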